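# Put up the folding propagation box and start it

## Robot

A 6-joint arm with a two-finger parallel gripper is mounted at the origin on the work surface. World frame = base frame: x ahead of the robot, y to its left, z up, the work surface at z = 0. Lengths are in m, angles in degrees, forces in N, time in s.
With the tool pointing down it reaches from about 0.375 to 0.9 m from the base axis. Payload 3.1 kg.
Tool frame: the origin (TCP) lies at the very end of the fingers, on their centre line; the grasp point (between the pads) lies bot.hold_point_z behind it (bot.hold_point_z is the distance from the TCP to the grasp point, in m); z points along the fingers, y is the line along which they close (so a half turn about z gives the same grasp; the last joint's range is limited). The gripper opens to 87 mm and grips with 3 to 60 N. Pads are 19 mm wide; open, the fingers measure 117 mm over their backs; the gripper's body (75 mm by 190 mm) begins 51 mm behind the grasp point.
Start: joints at [66.377, 30.224, 82.088, -0, 67.689, -10.227], TCP at [0.145, 0.608, 0.223] pointing down, gripper open.
Joint ranges: [-176.69, 176.69], [-43.24, 126.21], [12.49, 139.97], [-82, 262], [0, 151.66], [-163.58, 163.58]. Speed limits (degrees/s): [159.86, 159.86, 180, 180, 180, 180].

## Interface

Orientations are given as a 3x3 rotation matrix whose columns are the frame's x, y, z axes.
In Python, from rig import bot gives the robot as it stands.
- The arm moves only by the tool apply_moves, never from a script. Its argument "plan" is one flat list of numbers, 4 for each row, row after row: the shift along the world's x, y, z normalised to -1 to 1, where 1 is 0.05 m, then the turn about the world's z normalised to -1 to 1, where 1 is 10 degrees. A call has 1 to 12 rows; each row shifts and turns the commanded pose from where the row before left it; what a row does not reach is not made up. A row lasts 1/8 s, in which the tool goes at most 62.5 mm and 10.7 degrees, less where a joint would pass 70% of its speed; a pose out of reach is approached as far as the arm can. A call with a number of a shift or a turn outside -1 to 1 is refused whole. A call with a gripper value outside its range is refused whole. "grip" is the closure, from -1 (fully open) to 1 (shut), so that 0 is half open, set as the call begins (left out, the last holds). The fingers move at their own pace and stop on an object; the grip force is fixed at half the most. Time passes only in rows, so rows that do not move let the fingers close. It gives the time, the measured TCP pose, the force, the opening and the grip force at its end, in the units of the state.
- bot.read_state(): the state, without advancing time (a new reading comes with each control period).
- bot.capture(name): name is "side" or "top"; returns (picture, depth): 420x560x3 uint8, red, green, blue; 420x560 float32, m along the optical axis (not along the pixel's ray), 0 where there is no reading.
- bot.camera_info(name): a dict with "vertical_fov" (degrees; the focal length in pixels is half the picture's height over the tangent of half this angle, whatever the lens; pixels are square), "cx", "cy" (the principal point, pixels), "rvec" (rotation vector, rad) and "tvec" (3), from world to camera coordinates, as OpenCV has them. Camera axes: x right, y down, z forward; pixel columns grow to the right and rows downward; lengths in m; the calibration is good to about 2 mm. A picture is of the moment at which its call begins. camera_info takes no time and is no camera call.
- bot.hand_in(): hands the job in; it is judged then, once.
Trained networks look in the newest picture that a camera, given by its name, has taken for a name from the list of things; names that differ only in an ending like _2 or _b are one class to them, and where a whole thing is asked for, a point or a joint stands for the part that bears it (a point fixed in the world has none). Each returns a list of dicts, best first, with "p" (0 to 1); they miss things now and then, are a little off and sometimes report something else, mostly with a low value. They report only what shows in the picture. A call takes as long as a camera call. They do not tell look-alikes from the thing itself.
- bot.outline_of(camera, target): "mask" (420x560 bool, what is visible of it) and "xy" ([column, row] as shares, 0 to 1, of the picture: columns of its width, rows of its height, amid what is visible of it).
- bot.pinpoint(camera, target): "xy" ([column, row] as shares, 0 to 1, of the picture: columns of its width, rows of its height: a listed point, or the origin of a listed thing).
The state is a dict: "time_s": time; "joint_positions": joint angles; "qvel": joint speeds; "tau": joint torques, N m; "position": TCP position; "tcp_rot": TCP orientation; "force": force on the tool from outside, world axes, zero at the start; "moment": the same for the moment, N m; "opening": opening from 0.0 (shut) to 1.0 (fully open); "grasp_force": force on a finger pad.
Only numpy, scipy, OpenCV 4.12 (cv2) and the standard library are available. Lean on these libraries where they do the work, as an engineer would, in place of code of your own. Each camera call takes 0.05 s, during which the arm holds its last target. There are 200 camera calls.

## Task

Put up the folding propagation box: raise its four walls until each stands fully upright, first the two long ones and then the two ends that lie beneath them. Stand every capped herb pot upright on the warm floor inside, setting them down rather than dropping them, and turn the thermostat wheel until the pointer on its far rim is on the long mark. Leave the other things on the shelf where they are.

Things in the scene. Friction and masses are not known exactly. Their poses are not given: they have to be found in the camera images.
- tray: Black plastic tray of a folding propagation box, fixed, 232 x 291 mm (x, y). Origin: centre of its underside, on the shelf; x away from the robot (yaw 0), y left along the long walls, z up. Inner floor 212 x 276 mm. All four walls fold inward; the two long walls (near, far) lie over the two ends (right, left), so go up first. Upright, wall tops are 138 mm above the shelf.
- warm_floor: The heated rubber floor of the tray, flat, top 8 mm above the shelf; same origin and axes as the tray.
- near_wall (a joint): Flat plastic wall hinged on the tray's near (robot-side) long rim: 90 mm from hinge to free edge, 276 mm along the hinge, 7 mm thick. 0 = folded in flat over the tray (as found, within 0.1), 1.571 = stop, upright. Stiff hinge: stays where left, needs 2 to 3 N at the bar. Hand hole 80 x 32 mm at the middle of the free edge. Hinge line in the tray's frame: x = -108 mm, z = 48 mm.
- near_wall_bar (a point): Middle of the round grip bar (12 mm diameter, 80 mm long, parallel to the hinge) that spans the hand hole at the near wall's free edge, 84 mm from the hinge line. x axis points from hinge to free edge, y along the bar, z out of the face that is on top when folded and outside when upright.
- far_wall (a joint): Flat plastic wall hinged on the tray's far long rim: 90 mm from hinge to free edge, 276 mm along the hinge, 7 mm thick. 0 = folded in flat over the tray (as found, within 0.1), 1.571 = stop, upright. Stiff hinge: stays where left, needs 2 to 3 N at the bar. Hand hole 80 x 32 mm at the middle of the free edge. Hinge line in the tray's frame: x = +108 mm, z = 48 mm.
- far_wall_bar (a point): Middle of the round grip bar (12 mm diameter, 80 mm long, parallel to the hinge) that spans the hand hole at the far wall's free edge, 84 mm from the hinge line. x axis points from hinge to free edge, y along the bar, z out of the face that is on top when folded and outside when upright.
- right_wall (a joint): Flat plastic wall hinged on the tray's right-hand short rim: 100 mm from hinge to free edge, 204 mm along the hinge, 7 mm thick. 0 = folded in flat over the tray (as found, within 0.1), 1.571 = stop, upright. Stiff hinge: stays where left, needs 2 to 3 N at the bar. Hand hole 80 x 32 mm at the middle of the free edge. Hinge line in the tray's frame: y = -140 mm, z = 38 mm.
- right_wall_bar (a point): Middle of the round grip bar (12 mm diameter, 80 mm long, parallel to the hinge) that spans the hand hole at the right wall's free edge, 94 mm from the hinge line. x axis points from hinge to free edge, y along the bar, z out of the face that is on top when folded and outside when upright.
- left_wall (a joint): Flat plastic wall hinged on the tray's left-hand short rim: 100 mm from hinge to free edge, 204 mm along the hinge, 7 mm thick. 0 = folded in flat over the tray (as found, within 0.1), 1.571 = stop, upright. Stiff hinge: stays where left, needs 2 to 3 N at the bar. Hand hole 80 x 32 mm at the middle of the free edge. Hinge line in the tray's frame: y = +140 mm, z = 38 mm.
- left_wall_bar (a point): Middle of the round grip bar (12 mm diameter, 80 mm long, parallel to the hinge) that spans the hand hole at the left wall's free edge, 94 mm from the hinge line. x axis points from hinge to free edge, y along the bar, z out of the face that is on top when folded and outside when upright.
- dial (a joint): Angle of the thermostat's dial wheel, 0 to 2.618 rad between stops; grows clockwise seen from above; stays where left, takes 0.1 N m. Seven raised black marks, one every 0.436 rad from 0, lie round the far side of the wheel on top (46 mm high) of the fixed white housing, 150 x 130 mm. The fifth from the left, at 1.745 rad, is the one long mark (22 x 5 mm; the others 9 mm long).
- long_mark (a point): Middle of the long raised mark on the thermostat's top, 68 mm from the wheel's axis.
- dial_grip (a point): Point on the wheel's vertical axis, 78 mm above the shelf, in the upright grip bar across the black wheel (bar 60 mm long, 16 mm thick, from the wheel's top at 63 mm to 91 mm above the shelf; wheel 90 mm diameter). x axis points along the bar to the pointer end, z up.
- pointer_tip (a point): Tip of the white pointer, an 8 mm wide fin on the wheel's rim at one end of the grip bar, always on the far side of the wheel, 56 mm from the axis; it stands over the inner end of the mark it is set to.
- pot1_mid (a point): Terracotta herb pot, round, 71 mm across the rim, 58 mm at the foot, 94 mm tall with its white clip-on cap (fixed to it). On the cap stands a round knob, 22 mm diameter, 27 mm tall, its middle 33.5 mm above this point. Origin on the axis half-way up, 47 mm above its underside; z up. 0.2 to 0.34 kg. Up to two of the four pots may be absent.
- pot2_mid (a point): Terracotta herb pot, round, 71 mm across the rim, 58 mm at the foot, 94 mm tall with its white clip-on cap (fixed to it). On the cap stands a round knob, 22 mm diameter, 27 mm tall, its middle 33.5 mm above this point. Origin on the axis half-way up, 47 mm above its underside; z up. 0.2 to 0.34 kg. Up to two of the four pots may be absent.
- pot3_mid (a point): Terracotta herb pot, round, 71 mm across the rim, 58 mm at the foot, 94 mm tall with its white clip-on cap (fixed to it). On the cap stands a round knob, 22 mm diameter, 27 mm tall, its middle 33.5 mm above this point. Origin on the axis half-way up, 47 mm above its underside; z up. 0.2 to 0.34 kg. Up to two of the four pots may be absent.
- pot4_mid (a point): Terracotta herb pot, round, 71 mm across the rim, 58 mm at the foot, 94 mm tall with its white clip-on cap (fixed to it). On the cap stands a round knob, 22 mm diameter, 27 mm tall, its middle 33.5 mm above this point. Origin on the axis half-way up, 47 mm above its underside; z up. 0.2 to 0.34 kg. Up to two of the four pots may be absent.
- tin: Bystander: closed round tin, 72 mm diameter, 85 mm tall, with no knob, standing among the pots. Origin under its middle.
- weeder: Bystander: stainless hand weeder with a wooden handle, 320 mm long, lying down. Origin under its middle.
- scoop: Bystander: black plastic soil scoop, 235 mm long. Origin under its middle.
- edging_spike: Bystander: green plastic lawn edging spike, 200 mm long, lying down. Origin under its middle.
- big_pot: Bystander: empty open terracotta pot, 124 mm across, 110 mm tall. Origin under its middle.
- spray_bottle: Bystander: clear bottle with a black cap, 190 mm tall. Origin under its middle.
Not all that is in view belongs to the job. What is shaped like the part that bears pot4_mid but pink or red is not meant.

How it is judged:
By the outcome, as a careful person would: the job done as asked, in the order asked, and still so for the second after the job is handed in, with the robot touching nothing.
Of pot1, pot2, pot3, pot4 only 2 to 4 are there at a start; the rules pass over those that are not, and their reading is None.
At some moment in a run one of pot1, pot2, pot3, pot4 may be knocked a few centimetres aside while the robot is not near it.
It also fails if it takes over 210 s, if anything falls off the work surface, if the arm or the gripper's body presses on something with over 40 N, if the wrist force passes 120 N, or if a joint passes its speed limit or range.

## Working session

There is one attempt and no reset: what is moved stays moved. The work goes in short steps, Python scripts to look and compute and a tool call to move; the robot and the scene stay as the last step left them, time stands still between calls to the robot, and variables do not carry over. Pictures are saved under pics/ and viewed, at most 14 in all, crops included, and the job is handed in when it is done.

Besides the shell and the picture viewer there is one more tool, called after ">>>" as name(argument=value, ...), one argument or row to a line, values as JSON. apply_moves: Moves the arm, as the interface text tells. Its arguments: {"type":"object","properties":{"plan":{"type":"array","items":{"type":"number"}},"grip":{"type":"number"}},"required":["plan"]}

```bash
ls; mkdir -p pics
cat > h.py <<'E'
import numpy as np, cv2
from rig import bot
def cam(n):
    c=bot.camera_info(n); f=210/np.tan(np.radians(c["vertical_fov"])/2)
    R=cv2.Rodrigues(np.array(c["rvec"],float))[0]; return f,c["cx"],c["cy"],R,np.array(c["tvec"],float).ravel()
def ray(n,u,v):
    f,cx,cy,R,t=cam(n); d=R.T@np.array([(u-cx)/f,(v-cy)/f,1]); return -R.T@t,d
def at_z(n,u,v,z):
    o,d=ray(n,u,v); return o+d*(z-o[2])/d[2]
def world(n,D):
    f,cx,cy,R,t=cam(n); v,u=np.mgrid[:420,:560]
    P=np.stack([(u-cx)/f*D,(v-cy)/f*D,D],-1); return (P-t)@R
def save(n,name):
    p,d=bot.capture(n); cv2.imwrite(f"pics/{name}.png",p[:,:,::-1]); return p,d
def proj(n,X):
    f,cx,cy,R,t=cam(n); p=R@np.array(X)+t; return f*p[0]/p[2]+cx,f*p[1]/p[2]+cy
E
python3 - <<'E'
from h import *
for n in("top","side"):
    p,d=save(n,n+"0"); print(n,bot.camera_info(n)); np.savez(f"{n}0.npz",p=p,d=d)
    W=world(n,d)
    for t in ["tray","near_wall_bar","far_wall_bar","right_wall_bar","left_wall_bar","dial_grip","pointer_tip","long_mark","pot1_mid","tin","big_pot","spray_bottle"]:
        r=bot.pinpoint(n,t)
        for x in r[:6]:
            u,v=x["xy"][0]*560,x["xy"][1]*420
            print(t,round(x["p"],2),round(u),round(v),W[min(419,int(v)),min(559,int(u))].round(3))
s=bot.read_state();print(s["position"],s["tcp_rot"],bot.hold_point_z,s["time_s"])
E
```

```text
pics
top {'vertical_fov': 47.72621068230262, 'cx': 272.7965076290809, 'cy': 207.89122260891713, 'rvec': array([ 2.15364529, -2.19164835,  0.06112453]), 'tvec': array([0.00459294, 0.54222285, 1.47296197])}
tray 0.94 265 200 [0.569 0.02  0.01 ]
near_wall_bar 0.71 264 203 [0.558 0.021 0.06 ]
far_wall_bar 0.63 266 190 [0.601 0.016 0.007]
right_wall_bar 0.7 286 197 [ 0.58  -0.047  0.01 ]
left_wall_bar 0.85 256 198 [0.575 0.051 0.011]
left_wall_bar 0.34 272 199 [0.575 0.001 0.008]
dial_grip 0.98 155 230 [0.48  0.353 0.087]
pointer_tip 0.9 142 218 [0.519 0.402 0.045]
long_mark 0.67 166 210 [0.54  0.327 0.046]
pot1_mid 0.61 364 237 [ 0.445 -0.272  0.096]
tin 0.76 357 202 [ 0.554 -0.26   0.081]
tin 0.41 255 199 [0.575 0.051 0.011]
big_pot 0.66 389 285 [ 0.299 -0.359  0.013]
spray_bottle 0.88 143 288 [0.308 0.377 0.125]
spray_bottle 0.47 267 190 [0.6   0.013 0.011]
side {'vertical_fov': 54.193525336476426, 'cx': 275.33653882335295, 'cy': 212.10686047381935, 'rvec': array([ 0.25362409, -2.63009374,  1.51482773]), 'tvec': array([0.52708223, 0.13843627, 1.04825891])}
tray 0.79 262 243 [0.564 0.057 0.04 ]
tray 0.15 363 380 [0.301 0.441 0.049]
near_wall_bar 0.62 266 230 [ 0.578 -0.056  0.008]
far_wall_bar 0.86 252 228 [0.596 0.022 0.057]
right_wall_bar 0.7 264 226 [ 0.577 -0.027  0.039]
left_wall_bar 0.93 257 244 [0.577 0.061 0.038]
dial_grip 0.84 271 316 [0.476 0.363 0.087]
pointer_tip 0.86 247 336 [0.516 0.394 0.061]
long_mark 0.94 247 312 [0.533 0.322 0.049]
long_mark 0.67 240 181 [ 0.732 -0.331  0.017]
pot1_mid 0.76 314 187 [ 0.463 -0.244  0.065]
tin 0.96 285 200 [ 0.551 -0.234  0.015]
big_pot 0.72 243 181 [ 0.721 -0.335  0.02 ]
big_pot 0.7 367 192 [ 0.294 -0.319  0.026]
spray_bottle 0.63 368 382 [0.292 0.444 0.05 ]
[0.14478406 0.6080087  0.22255775] [[-9.72792205e-01  2.31679358e-01  4.18940113e-05]
 [ 2.31679360e-01  9.72792204e-01  5.33550204e-05]
 [-2.83929107e-05  6.16093257e-05 -9.99999998e-01]] 0.0187 1.3
```

Run:
```python
import cv2
a=cv2.imread("pics/top0.png");cv2.imwrite("pics/t1.png",cv2.resize(a[120:320,110:430],None,fx=2.5,fy=2.5,interpolation=3))
a=cv2.imread("pics/side0.png");cv2.imwrite("pics/s1.png",cv2.resize(a,None,fx=1.4,fy=1.4,interpolation=3))
```

```text
(no output)
```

View pics/t1.png

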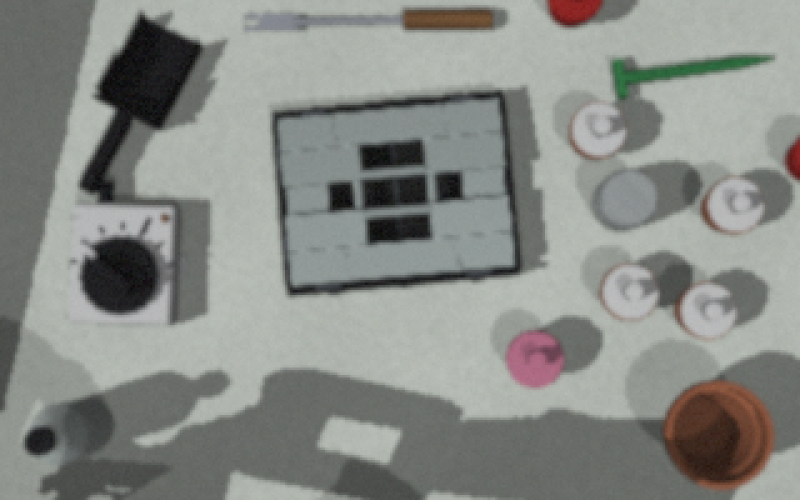

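View pics/s1.png

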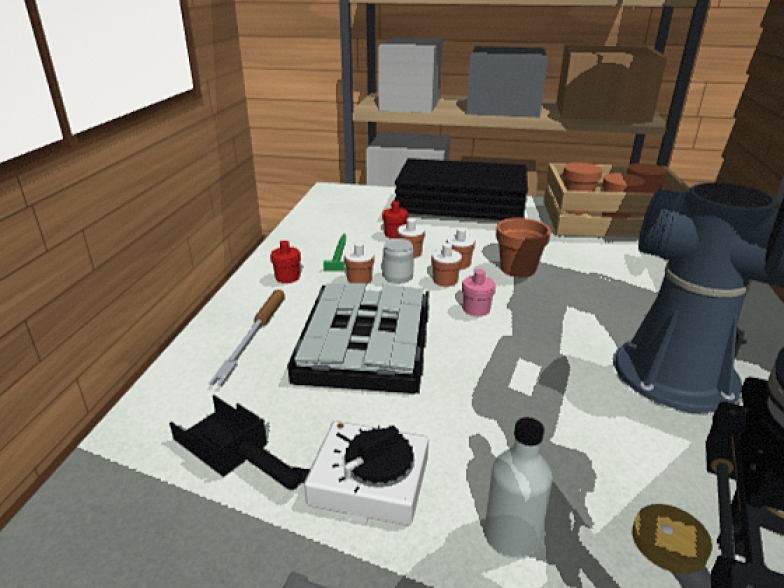

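The pots have white caps over terracotta. In the t1 crop the four are at (600,128), (735,203), (630,290) and (707,308). The pink one (537,358) and the red ones (575,5) and (797,155) are decoys, and the tin is at (625,197). In t1 the dial pointer points up-left, and the long mark is at (146,226).

```bash
cat >> h.py <<'E'
def knobs(d,n="top",x=(.35,.75),y=(-.5,-.17)):
    W=world(n,d); m=(d>0)&(W[...,2]>.082)&(W[...,2]<.11)&(W[...,0]>x[0])&(W[...,0]<x[1])&(W[...,1]>y[0])&(W[...,1]<y[1])
    k,l,st,c=cv2.connectedComponentsWithStats(m.astype(np.uint8))
    return [(np.median(W[l==i],0).round(4),W[l==i].mean(0).round(4),c[i].round(1),st[i,4]) for i in range(1,k) if st[i,4]>8]
E
python3 - <<'E'
from h import *
z=np.load("top0.npz");p,d=z["p"],z["d"];W=world("top",d)
for k in knobs(d):print(k, p[int(k[2][1])+3,int(k[2][0])-4])
x,y,h=W[...,0],W[...,1],W[...,2]
print("shelf z",np.median(h[(x>.35)&(x<.4)&(abs(y)<.1)]))
m=(abs(x-.57)<.16)&(abs(y-.02)<.2)&(h>.025)&(d>0)
k,l,st,c=cv2.connectedComponentsWithStats(m.astype(np.uint8));i=1+st[1:,4].argmax()
P=W[l==i][:,:2].astype(np.float32);print("tray",cv2.minAreaRect(P),st[i,4])
# dial
for lo,hi in((.035,.052),(.055,.07),(.075,.1)):
    m=(abs(x-.48)<.12)&(abs(y-.36)<.13)&(h>lo)&(h<hi)
    P=W[m][:,:2].astype(np.float32);print(lo,m.sum(),P.mean(0),cv2.minAreaRect(P))
for t in("near","far","right","left"):
  r=bot.pinpoint("top",t+"_wall_bar")
# heights of walls
for dx,dy in((-.06,.1),(.06,.1),(-.06,-.1),(.06,-.1),(-.03,.1),(.03,.1),(.09,.1),(-.09,.1)):
  u,v=proj("top",(.572+dx,.018+dy,.05));print(dx,dy,W[int(v),int(u)].round(3))
E
```

```text
(array([ 0.6471, -0.2398,  0.0939]), array([ 0.6473, -0.2395,  0.093 ]), array([349.8, 169.7]), np.int32(44)) [173 174 174]
(array([ 0.5619, -0.272 ,  0.0857]), array([ 0.5618, -0.2714,  0.0859]), array([361. , 198.1]), np.int32(287)) [144 147 148]
(array([ 0.5518, -0.4021,  0.0928]), array([ 0.5516, -0.4024,  0.0919]), array([405.5, 200.5]), np.int32(50)) [160 161 161]
(array([ 0.4482, -0.2721,  0.0927]), array([ 0.4487, -0.272 ,  0.0928]), array([362.7, 235.8]), np.int32(45)) [175 175 176]
(array([ 0.423 , -0.3651,  0.0935]), array([ 0.4243, -0.3651,  0.0932]), array([394.6, 243.5]), np.int32(47)) [169 170 170]
shelf z -0.0002482872093913107
tray ((0.5775200128555298, 0.010527342557907104), (0.2371080219745636, 0.29589012265205383), 4.267984390258789) 5785
0.035 1253 [0.50445896 0.34799308] ((0.5080623626708984, 0.35125550627708435), (0.13122424483299255, 0.17688734829425812), 87.65421295166016)
0.055 585 [0.480301  0.3516412] ((0.4800764322280884, 0.35351645946502686), (0.10379961878061295, 0.0927659124135971), 69.02001190185547)
0.075 119 [0.4788989  0.35073903] ((0.4870072305202484, 0.3600199818611145), (0.08097239583730698, 0.016413966193795204), 47.88634490966797)
-0.06 0.1 [0.514 0.121 0.053]
0.06 0.1 [0.632 0.119 0.052]
-0.06 -0.1 [ 0.514 -0.08   0.051]
0.06 -0.1 [ 0.634 -0.082  0.055]
-0.03 0.1 [ 0.428 -0.034  1.51 ]
0.03 0.1 [0.604 0.12  0.053]
0.09 0.1 [0.664 0.119 0.049]
-0.09 0.1 [0.483 0.117 0.056]
```

```bash
cat >> h.py <<'E'
def tw(x,y,c=(.5775,.0105),a=4.27):
    a=np.radians(a); return np.array([c[0]+x*np.cos(a)-y*np.sin(a),c[1]+x*np.sin(a)+y*np.cos(a)])
def prof(n,d,pts,z):
    W=world(n,d);o=[]
    for x,y in pts:
        u,v=proj(n,(*tw(x,y),z)); o.append(int(round(W[int(round(v)),int(round(u))][2]*1000)))
    return o
E
python3 - <<'E'
from h import *
d=np.load("top0.npz")["d"]
g=np.arange(-.13,.131,.004)
print([(int(round(a*1000)),b) for a,b in zip(g,prof("top",d,[(a,0) for a in g],.05))])
g=np.arange(-.16,.161,.004)
print([(int(round(a*1000)),b) for a,b in zip(g,prof("top",d,[(0,a) for a in g],.05))])
# hole in picture, tray frame grayness
p=np.load("top0.npz")["p"]
M=np.zeros((60,75),np.uint8)
G=np.zeros((300,360),np.uint8)
U=np.zeros((300,360,2),np.float32)
for i in range(300):
  for j in range(360): U[i,j]=proj("top",(*tw((150-i)/1000,(180-j)/1000),.05))
G=cv2.remap(p,U[...,0],U[...,1],1); G=cv2.resize(G,None,fx=2,fy=2,interpolation=1)[:,:,::-1].copy()
for x,y in((-24,0),(24,0),(0,46),(0,-46)): cv2.circle(G,(360-2*y,300-2*x),3,(0,0,255),1)
cv2.rectangle(G,(360-291,300-232),(360+291,300+232),(0,255,0),1)
cv2.imwrite("pics/rect.png",G)
E
```

```text
[(-130, 1), (-126, -1), (-122, 7), (-118, 36), (-114, 46), (-110, 2), (-106, 8), (-102, 51), (-98, 51), (-94, 49), (-90, 50), (-86, 51), (-82, 49), (-78, 53), (-74, 58), (-70, 55), (-66, 50), (-62, 53), (-58, 9), (-54, 9), (-50, 12), (-46, 9), (-42, 5), (-38, 9), (-34, 8), (-30, 7), (-26, 55), (-22, 55), (-18, 57), (-14, 8), (-10, 14), (-6, 11), (-2, 7), (2, 13), (6, 7), (10, 5), (14, 4), (18, 11), (22, 55), (26, 63), (30, 8), (34, 5), (38, 6), (42, 13), (46, 6), (50, 6), (54, 7), (58, 7), (62, 49), (66, 56), (70, 50), (74, 54), (78, 51), (82, 57), (86, 54), (90, 54), (94, 53), (98, 52), (102, 53), (106, 33), (110, 45), (114, 41), (118, 3), (122, -4), (126, -1), (130, -1)]
[(-160, -3), (-156, 4), (-152, -3), (-148, -2), (-144, 29), (-140, 28), (-136, 34), (-132, 45), (-128, 44), (-124, 38), (-120, 41), (-116, 45), (-112, 40), (-108, 36), (-104, 44), (-100, 47), (-96, 43), (-92, 41), (-88, 49), (-84, 45), (-80, 11), (-76, 10), (-72, 10), (-68, 4), (-64, 9), (-60, 5), (-56, 10), (-52, 43), (-48, 38), (-44, 44), (-40, 6), (-36, 9), (-32, 7), (-28, 14), (-24, 6), (-20, 1510), (-16, 5), (-12, 11), (-8, 4), (-4, 8), (0, 7), (4, 10), (8, 1), (12, 7), (16, 4), (20, 10), (24, 2), (28, 4), (32, 7), (36, 4), (40, 10), (44, 40), (48, 43), (52, 42), (56, 12), (60, 4), (64, 10), (68, 12), (72, 6), (76, 12), (80, 12), (84, 42), (88, 34), (92, 40), (96, 43), (100, 40), (104, 42), (108, 43), (112, 51), (116, 42), (120, 34), (124, 35), (128, 41), (132, 46), (136, 10), (140, 38), (144, 33), (148, 1), (152, -3), (156, 1), (160, 1)]Traceback (most recent call last):
  File "<stdin>", line 13, in <module>
  File "h.py", line 16, in proj
    f,cx,cy,R,t=cam(n); p=R@np.array(X)+t; return f*p[0]/p[2]+cx,f*p[1]/p[2]+cy
                ~~~^^^
  File "h.py", line 4, in cam
    c=bot.camera_info(n); f=210/np.tan(np.radians(c["vertical_fov"])/2)
ValueError: time passes only in moves, steps and waits
```

```bash
sed -i 's/^def cam(n)/import functools\n@functools.lru_cache(None)\ndef cam(n)/; s/(.5775,.0105)/(.5785,.0105)/' h.py
```

>>> apply_moves(
  plan=[0.5,-0.75,0,-0.7,0.5,-0.75,0,-0.7,0.5,-0.75,0,-0.7,0.5,-0.75,0,-0.7,0.5,-0.75,0,-0.7,0.5,-0.75,0,-0.7,0.5,-0.75,0,-0.7,0.5,-0.75,0,-0.7,0.5,-0.75,0,-0.7,0.5,-0.75,0,-0.7,0.5,-0.75,0,-0.23,0.5,-0.75,0,0],
  grip=0.33,
)

```text
time_s: 3.0
position: [0.4457, 0.1567, 0.2229]
tcp_rot: [[-0.075, 0.997, 0.001], [0.997, 0.075, 0.0], [0.0, 0.001, -1.0]]
force: [0.1, 0.6, 0.2]
opening: 0.334
grasp_force: 0.0
```

>>> apply_moves(
  plan=[0.545,-0.74,-0.4,0,0.545,-0.74,-0.4,0,0.545,-0.74,-0.4,0,0.545,-0.74,-0.4,0,0,0,0,0,0,0,0,0],
)

```text
time_s: 3.75
position: [0.5531, 0.0102, 0.1424]
tcp_rot: [[-0.075, 0.997, -0.001], [0.997, 0.075, 0.001], [0.001, -0.001, -1.0]]
force: [0.6, 0.3, -0.3]
opening: 0.334
grasp_force: 0.0
```

Run:
```python
from h import *
p,d=save("side","s2"); cv2.imwrite("pics/s2c.png",cv2.resize(p[150:330,160:380,::-1],None,fx=3.3,fy=3.3,interpolation=3))
for z in (.15,.13):print(bot.read_state()["position"])
for x,y,z in((-.024,0,.049),(.024,0,.049)):print(proj("side",(*tw(x,y),z)))
```

```text
[0.55295246 0.01076919 0.14280257]
[0.55295246 0.01076919 0.14280257]
(np.float64(268.3238805066495), np.float64(229.58203481116266))
(np.float64(250.77378064251315), np.float64(228.4620417183968))
```

View pics/s2c.png

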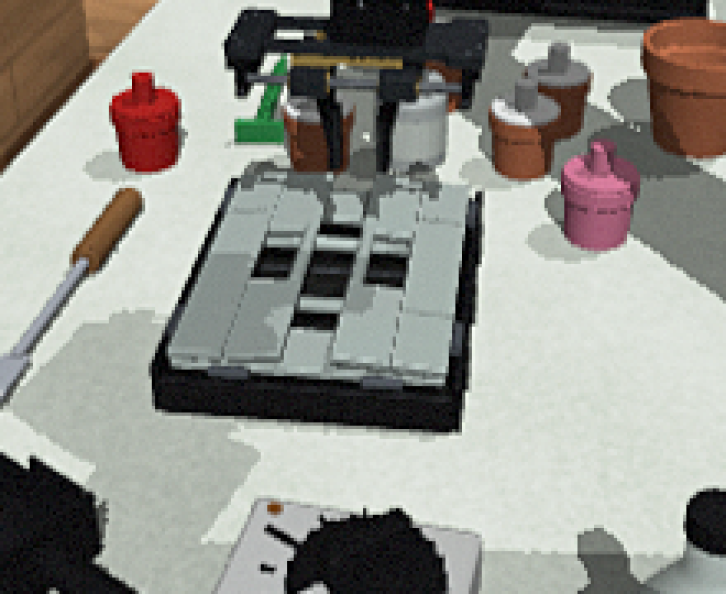

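The fingers sit above the near bar. In the crop the bar projects at (357,263), between the centre gap and the near hole. Going down and closing.

>>> apply_moves(
  plan=[0.03,-0.04,-0.7,0,0,0,-0.7,0,0,0,-0.7,0,0,0,0,0,0,0,0,0],
)

```text
time_s: 4.42
position: [0.5558, 0.0086, 0.0389]
tcp_rot: [[-0.076, 0.997, 0.002], [0.997, 0.076, -0.0], [-0.0, 0.002, -1.0]]
force: [0.7, 0.1, 1.1]
opening: 0.334
grasp_force: 0.0
```

>>> apply_moves(
  plan=[0,0,0,0,0,0,0,0,0,0,0,0,0,0,0,0],
  grip=1,
)

```text
time_s: 4.92
position: [0.5527, 0.0078, 0.0376]
tcp_rot: [[-0.076, 0.997, -0.005], [0.997, 0.076, 0.0], [0.0, -0.005, -1.0]]
force: [-3.6, -1.8, 1.3]
opening: 0.122
grasp_force: 30.0
```

>>> apply_moves(
  plan=[-0.014,-0.001,0.219,0,-0.043,-0.003,0.216,0,-0.071,-0.005,0.208,0,-0.097,-0.007,0.197,0,-0.122,-0.009,0.183,0,-0.145,-0.011,0.165,0,-0.165,-0.012,0.145,0,-0.183,-0.014,0.122,0,-0.197,-0.015,0.097,0,-0.208,-0.016,0.071,0,-0.215,-0.016,0.043,0,-0.219,-0.016,0.014,0],
)

```text
time_s: 6.42
position: [0.4766, 0.0019, 0.1244]
tcp_rot: [[-0.073, 0.997, 0.014], [0.997, 0.073, -0.0], [-0.001, 0.014, -1.0]]
force: [5.0, 5.9, 5.0]
opening: 0.123
grasp_force: 30.0
```

>>> apply_moves(
  plan=[-0.06,0,0,0,-0.06,0,0,0,0,0,0,0],
)

```text
time_s: 6.8
position: [0.4706, 0.0015, 0.1247]
tcp_rot: [[-0.074, 0.997, 0.014], [0.997, 0.074, -0.001], [-0.002, 0.013, -1.0]]
force: [4.4, 4.0, 5.6]
opening: 0.128
grasp_force: 30.0
```

>>> apply_moves(
  plan=[-0.08,0,0,0,0,0,0,0,0,0,0,0],
)

```text
time_s: 7.18
position: [0.4691, 0.0013, 0.1249]
tcp_rot: [[-0.073, 0.997, 0.018], [0.997, 0.073, -0.002], [-0.003, 0.018, -1.0]]
force: [7.8, 4.2, 1.7]
opening: 0.121
grasp_force: 30.0
```

Run:
```python
from h import *
p,d=bot.capture("side");W=world("side",d)
print(bot.read_state()["position"],bot.read_state()["force"])
# near wall points in tray frame: fit plane
a=np.radians(4.27);dx=W[...,0]-.5785;dy=W[...,1]-.0105
X=dx*np.cos(a)+dy*np.sin(a);Y=-dx*np.sin(a)+dy*np.cos(a);Z=W[...,2]
for lo in np.arange(.055,.14,.012):
    m=(abs(Y)<.13)&(abs(Y)>.055)&(abs(X+.108)<.04)&(Z>lo)&(Z<lo+.012)
    print(round(lo,3),m.sum(),np.percentile(X[m],[10,50,90]).round(4) if m.any() else "")
```

```text
[0.46903444 0.00129909 0.1249112 ] [7.32327945 5.60350939 3.25961269]
0.055 7 [-0.1158 -0.1145 -0.1144]
0.067 13 [-0.1161 -0.1155 -0.1144]
0.079 11 [-0.1158 -0.1144 -0.1143]
0.091 5 [-0.1144 -0.1144 -0.1143]
0.103 5 [-0.1145 -0.1144 -0.1143]
0.115 8 [-0.1145 -0.1144 -0.1143]
0.127 74 [-0.1142 -0.1115 -0.1084]
0.139 2 [-0.1127 -0.1115 -0.1104]
```

>>> apply_moves(
  plan=[-0.08,0,0,0,0,0,0,0],
)

```text
time_s: 7.48
position: [0.469, 0.0012, 0.125]
tcp_rot: [[-0.072, 0.997, 0.027], [0.997, 0.072, -0.002], [-0.004, 0.027, -1.0]]
force: [14.2, 9.0, -5.1]
opening: 0.125
grasp_force: 30.0
```

>>> apply_moves(
  plan=[0,0,0,0,0,0,0,0,0,0,0,0],
  grip=0.33,
)

```text
time_s: 7.85
position: [0.4612, 0.0009, 0.1237]
tcp_rot: [[-0.075, 0.997, 0.009], [0.997, 0.075, -0.002], [-0.003, 0.009, -1.0]]
force: [4.3, 1.0, 3.0]
opening: 0.321
grasp_force: 2.5
```

>>> apply_moves(
  plan=[0,0,0.7,0,0.2,0,0.6,0,0.8,0.07,0,0,0.8,0.07,0,0,0.8,0.07,-0.3,0,0,0,0,0,0,0,0,0],
)

```text
time_s: 8.72
position: [0.5851, 0.0124, 0.171]
tcp_rot: [[-0.075, 0.997, -0.004], [0.997, 0.075, 0.0], [0.001, -0.004, -1.0]]
force: [0.3, -0.3, -0.3]
opening: 0.334
grasp_force: 0.0
```

>>> apply_moves(
  plan=[0.33,0,-0.6,0,0,0,-0.7,0,0,0,-0.7,0,0,0,-0.68,0,0,0,0,0,0,0,0,0],
)

```text
time_s: 9.48
position: [0.6039, 0.0121, 0.0389]
tcp_rot: [[-0.075, 0.997, 0.001], [0.997, 0.075, -0.0], [-0.0, 0.001, -1.0]]
force: [-0.1, -0.1, 0.5]
opening: 0.336
grasp_force: 0.0
```

>>> apply_moves(
  plan=[0,0,0,0,0,0,0,0,0,0,0,0,0,0,0,0],
  grip=1,
)

```text
time_s: 9.98
position: [0.6007, 0.0119, 0.0376]
tcp_rot: [[-0.076, 0.997, -0.006], [0.997, 0.076, -0.0], [-0.0, -0.006, -1.0]]
force: [-5.9, -2.6, 1.5]
opening: 0.127
grasp_force: 30.0
```

>>> apply_moves(
  plan=[0.014,0.001,0.219,0,0.043,0.003,0.216,0,0.071,0.005,0.208,0,0.097,0.007,0.197,0,0.122,0.009,0.183,0,0.145,0.011,0.165,0,0.165,0.012,0.145,0,0.183,0.014,0.122,0,0.197,0.015,0.097,0,0.208,0.016,0.071,0,0.215,0.016,0.043,0,0.219,0.016,0.014,0],
)

```text
time_s: 11.48
position: [0.6847, 0.018, 0.1237]
tcp_rot: [[-0.076, 0.997, -0.008], [0.997, 0.076, -0.001], [-0.001, -0.008, -1.0]]
force: [-21.7, -5.2, 16.7]
opening: 0.124
grasp_force: 30.0
```

>>> apply_moves(
  plan=[0.08,0,0,0,0.08,0,0,0,0.04,0,0,0,0,0,0,0],
)

```text
time_s: 11.98
position: [0.6846, 0.018, 0.1236]
tcp_rot: [[-0.077, 0.997, -0.03], [0.997, 0.077, -0.001], [0.001, -0.03, -1.0]]
force: [-27.4, -5.3, 19.8]
opening: 0.127
grasp_force: 30.0
```

>>> apply_moves(
  plan=[-0.1,0,0,0,0,0,0,0,0,0,0,0],
  grip=0.33,
)

```text
time_s: 12.35
position: [0.6923, 0.0186, 0.1236]
tcp_rot: [[-0.075, 0.997, 0.0], [0.997, 0.075, -0.0], [-0.0, 0.0, -1.0]]
force: [-4.1, -0.4, 2.3]
opening: 0.312
grasp_force: 2.2
```

>>> apply_moves(
  plan=[0,0,0.6,0,0,0,0.6,0,0,0,0.3,-0.5,-0.3,-0.1,0,-1,-0.3,-0.1,0,-1,-0.3,-0.1,0,-1,-0.3,-0.1,0,-1,-0.3,-0.1,0,-1,-0.3,-0.1,0,-1,-0.3,-0.1,0,-1,0,-0.1,0,-1,0,-0.1,0,-0.5],
)

```text
time_s: 13.85
position: [0.5899, -0.0265, 0.1981]
tcp_rot: [[0.997, 0.071, 0.006], [0.071, -0.997, -0.0], [0.006, 0.001, -1.0]]
force: [-0.1, 0.5, 0.3]
opening: 0.338
grasp_force: 0.0
```

>>> apply_moves(
  plan=[0,0,0,0,0,0,0,0],
)

```text
time_s: 14.1
position: [0.5887, -0.0263, 0.1972]
tcp_rot: [[0.997, 0.076, 0.002], [0.076, -0.997, 0.0], [0.002, 0.0, -1.0]]
force: [0.8, -0.1, -0.1]
opening: 0.337
grasp_force: 0.0
```

>>> apply_moves(
  plan=[-0.17,-0.2,-0.8,0,0,0,-0.8,0,0,0,-0.8,0,0,0,-0.5,0,0,0,-0.48,0,0,0,0,0,0,0,0,0],
)

```text
time_s: 14.98
position: [0.5802, -0.0365, 0.0283]
tcp_rot: [[0.997, 0.076, 0.002], [0.076, -0.997, -0.0], [0.002, 0.0, -1.0]]
force: [-1.3, 0.3, 0.0]
opening: 0.335
grasp_force: 0.0
```

>>> apply_moves(
  plan=[0,0,0,0,0,0,0,0,0,0,0,0,0,0,0,0],
  grip=1,
)

```text
time_s: 15.48
position: [0.5798, -0.0365, 0.0283]
tcp_rot: [[0.997, 0.075, 0.001], [0.075, -0.997, -0.0], [0.001, 0.0, -1.0]]
force: [-0.9, 1.0, 3.7]
opening: 0.129
grasp_force: 30.0
```

>>> apply_moves(
  plan=[0.001,-0.016,0.245,0,0.004,-0.048,0.241,0,0.006,-0.079,0.233,0,0.008,-0.108,0.22,0,0.01,-0.136,0.204,0,0.012,-0.162,0.185,0,0.014,-0.184,0.162,0,0.015,-0.204,0.137,0,0.016,-0.22,0.109,0,0.017,-0.232,0.079,0,0.018,-0.24,0.048,0,0.018,-0.245,0.016,0],
)

```text
time_s: 16.98
position: [0.5864, -0.1291, 0.1241]
tcp_rot: [[0.997, 0.075, 0.002], [0.075, -0.997, 0.002], [0.002, -0.002, -1.0]]
force: [1.9, 4.7, 5.1]
opening: 0.128
grasp_force: 30.0
```

>>> apply_moves(
  plan=[0,-0.08,0,0,0,-0.08,0,0,0,-0.04,0,0,0,0,0,0],
)

```text
time_s: 17.48
position: [0.5863, -0.1308, 0.124]
tcp_rot: [[0.997, 0.071, 0.001], [0.071, -0.997, 0.016], [0.002, -0.016, -1.0]]
force: [4.6, 25.1, 11.8]
opening: 0.125
grasp_force: 30.0
```

>>> apply_moves(
  plan=[0,0.1,0,0,0,0,0,0,0,0,0,0],
  grip=0.33,
)

```text
time_s: 17.85
position: [0.5858, -0.1361, 0.1218]
tcp_rot: [[0.997, 0.075, -0.001], [0.075, -0.997, -0.001], [-0.001, 0.001, -1.0]]
force: [0.7, -0.5, 0.5]
opening: 0.316
grasp_force: 0.0
```

>>> apply_moves(
  plan=[0,0,0.6,0,0,0,0.4,0,-0.05,0.8,0,0,-0.05,0.8,0,0,-0.05,0.8,0,0,-0.05,0.8,0,0,-0.05,0.6,0,0,0,0,0,0,0,0,0,0],
)

```text
time_s: 18.98
position: [0.5739, 0.0535, 0.1715]
tcp_rot: [[0.997, 0.074, -0.0], [0.074, -0.997, -0.001], [-0.0, 0.001, -1.0]]
force: [0.7, -0.2, -0.4]
opening: 0.339
grasp_force: 0.0
```

>>> apply_moves(
  plan=[0,0.04,-0.8,0,0,0,-0.8,0,0,0,-0.8,0,0,0,-0.48,0,0,0,0,0,0,0,0,0],
)

```text
time_s: 19.73
position: [0.5747, 0.0557, 0.0282]
tcp_rot: [[0.997, 0.074, 0.002], [0.074, -0.997, -0.0], [0.002, 0.0, -1.0]]
force: [-0.0, 0.8, -0.2]
opening: 0.332
grasp_force: 0.0
```

>>> apply_moves(
  plan=[0,0,0,0,0,0,0,0,0,0,0,0,0,0,0,0],
  grip=1,
)

```text
time_s: 20.23
position: [0.5745, 0.0554, 0.0285]
tcp_rot: [[0.997, 0.076, 0.002], [0.076, -0.997, -0.002], [0.002, 0.002, -1.0]]
force: [0.4, -4.9, 2.3]
opening: 0.123
grasp_force: 30.0
```

>>> apply_moves(
  plan=[-0.001,0.016,0.245,0,-0.004,0.048,0.241,0,-0.006,0.079,0.233,0,-0.008,0.108,0.22,0,-0.01,0.136,0.204,0,-0.012,0.162,0.185,0,-0.014,0.184,0.162,0,-0.015,0.204,0.137,0,-0.016,0.22,0.109,0,-0.017,0.232,0.079,0,-0.018,0.24,0.048,0,-0.018,0.245,0.016,0],
)

```text
time_s: 21.72
position: [0.5677, 0.1491, 0.1237]
tcp_rot: [[0.997, 0.076, 0.003], [0.076, -0.997, -0.003], [0.003, 0.004, -1.0]]
force: [-0.6, -4.8, 2.2]
opening: 0.124
grasp_force: 30.0
```

>>> apply_moves(
  plan=[0,0.08,0,0,0,0.08,0,0,0,0.04,0,0,0,0,0,0],
)

```text
time_s: 22.22
position: [0.5678, 0.1497, 0.1238]
tcp_rot: [[0.997, 0.081, 0.001], [0.081, -0.997, -0.019], [-0.001, 0.019, -1.0]]
force: [-1.4, -30.9, 10.8]
opening: 0.122
grasp_force: 30.0
```

>>> apply_moves(
  plan=[0,-0.1,0,0,0,0,0,0,0,0,0,0],
  grip=0.0,
)

```text
time_s: 22.6
position: [0.5665, 0.1561, 0.1215]
tcp_rot: [[0.997, 0.075, -0.0], [0.075, -0.997, 0.001], [-0.0, -0.001, -1.0]]
force: [0.4, 0.1, -0.9]
opening: 0.379
grasp_force: 0.0
```

>>> apply_moves(
  plan=[0,0,0.6,0,0,0,0.6,0,-0.1,0.5,0,0,-0.1,0.5,0,0,0,0,0,0],
)

```text
time_s: 23.22
position: [0.5557, 0.2078, 0.1812]
tcp_rot: [[0.997, 0.079, -0.001], [0.079, -0.997, 0.0], [-0.001, -0.001, -1.0]]
force: [1.0, -0.2, -0.3]
opening: 0.5
grasp_force: 0.0
```

```bash
sed -i 's/(.5785,.0105)/(.5768,.0095)/' h.py
python3 - <<'E'
from h import *
P,d=save("top","t3");S,ds=save("side","s3")
G=P[120:320,110:430,::-1];G=cv2.resize(G,(640,400),interpolation=3)
cv2.imwrite("pics/t3c.png",G)
cv2.imwrite("pics/s3c.png",cv2.resize(S[140:400,180:330,::-1],None,fx=2.3,fy=2.3,interpolation=3))
for k in knobs(d):print(k)
for n,D in(("top",d),("side",ds)):
  W=world(n,D)
  for t in("dial_grip","pointer_tip","long_mark"):
    for x in bot.pinpoint(n,t)[:2]:
        u,v=x["xy"][0]*560,x["xy"][1]*420
        print(n,t,round(x["p"],2),round(u,1),round(v,1),at_z(n,u,v,{"dial_grip":.078,"pointer_tip":.055,"long_mark":.047}[t]).round(4))
W=world("top",d);x,y,h=W[...,0],W[...,1],W[...,2]
for lo,hi in((.036,.053),(.057,.069),(.078,.1)):
    m=(abs(x-.48)<.1)&(abs(y-.36)<.09)&(h>lo)&(h<hi)
    Q=W[m][:,:2].astype(np.float32);print(lo,m.sum(),Q.mean(0),cv2.minAreaRect(Q))
print(bot.read_state()["position"])
E
```

```text
(array([ 0.6466, -0.2396,  0.0934]), array([ 0.6471, -0.2396,  0.0932]), array([349.9, 169.8]), np.int32(44))
(array([ 0.5617, -0.2712,  0.0853]), array([ 0.5615, -0.2715,  0.0857]), array([361. , 198.2]), np.int32(290))
(array([ 0.5517, -0.4028,  0.0923]), array([ 0.5516, -0.4028,  0.0921]), array([405.6, 200.5]), np.int32(48))
(array([ 0.4482, -0.2727,  0.0928]), array([ 0.4485, -0.2718,  0.093 ]), array([362.7, 235.9]), np.int32(45))
(array([ 0.4257, -0.3653,  0.093 ]), array([ 0.4245, -0.365 ,  0.0926]), array([394.5, 243.4]), np.int32(47))
top dial_grip 0.62 156.7 228.6 [0.4813 0.347  0.078 ]
top dial_grip 0.34 272.0 196.7 [ 0.5719 -0.0041  0.078 ]
top long_mark 0.74 145.0 290.1 [0.2945 0.3909 0.047 ]
top long_mark 0.72 167.3 212.4 [0.5322 0.3221 0.047 ]
side dial_grip 0.59 271.2 316.7 [0.4759 0.3552 0.078 ]
side pointer_tip 0.79 244.4 336.2 [0.5201 0.3919 0.055 ]
side long_mark 0.56 247.1 310.5 [0.5346 0.3165 0.047 ]
0.036 250 [0.5009634  0.35152817] ((0.49436211585998535, 0.35226860642433167), (0.13062581419944763, 0.14582578837871552), 87.97577667236328)
0.057 90 [0.5047692  0.33132508] ((0.5077425837516785, 0.3293760418891907), (0.03464265540242195, 0.03401597961783409), 5.966268062591553)
0.078 0 [nan nan] ((0.0, 0.0), (0.0, 0.0), 0.0)
[0.5569489  0.20486124 0.18135485]<stdin>:16: RuntimeWarning: Mean of empty slice.
  ret = um.true_divide(
```

View pics/s3c.png

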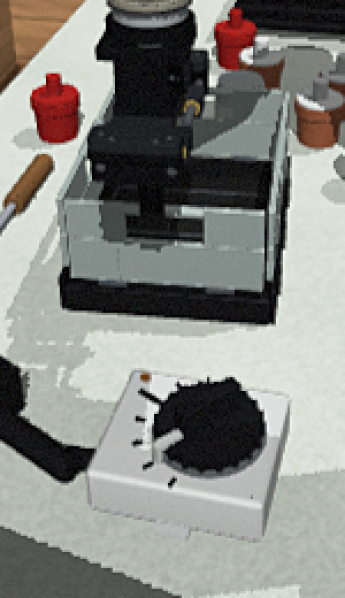

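The crop shows all four walls upright. The dial pointer is at (168,442) and the long mark at (150,397). Next I need the wheel axis and bar angle from the unobstructed first picture.

Run:
```python
from h import *
for n in("top","side"):
  z=np.load(n+"0.npz");p,d=z["p"].astype(int),z["d"];W=world(n,d);x,y,h=W[...,0],W[...,1],W[...,2]
  B=(abs(x-.48)<.07)&(abs(y-.353)<.07)&(d>0)
  wh=B&(h>.057)&(h<.067)&(p.sum(2)<180)
  c,r=cv2.minEnclosingCircle(W[wh][:,:2].astype(np.float32));print(n,"wheel",wh.sum(),c,r,W[wh].mean(0))
  b=B&(h>.083)&(h<.1);Q=W[b];e,V=np.linalg.eigh(np.cov(Q[:,:2].T))
  print("bar",b.sum(),Q.mean(0),np.degrees(np.arctan2(*V[::-1,1])),np.sqrt(e)*3.46)
  w=B&(h>.045)&(h<.07)&(p.min(2)>130)&(np.hypot(x-.478,y-.352)<.062)&(x>.5); print("ptr",w.sum(),W[w].mean(0))
  k=(h>.04)&(h<.053)&(abs(x-.5)<.1)&(abs(y-.352)<.085)&(p.min(2)>110)
  R=cv2.minAreaRect(W[k][:,:2].astype(np.float32));print("house",R)
```

```text
top wheel 435 (0.47875159978866577, 0.3496154248714447) 0.04517330974340439 [0.47842253 0.34739425 0.06276393]
bar 112 [0.47903826 0.35105038 0.09061288] 47.96017926307663 [0.01637283 0.06039394]
ptr 87 [0.52207929 0.36102858 0.05138363]
house ((0.5045857429504395, 0.3517577648162842), (0.12974503636360168, 0.16949287056922913), 87.53307342529297)
side wheel 893 (0.47743090987205505, 0.3548388183116913) 0.04790518060326576 [0.47255333 0.3649126  0.06196905]
bar 244 [0.47733595 0.35751731 0.08887205] 48.368212697248076 [0.01654831 0.06096999]
ptr 185 [0.51842921 0.37558021 0.05254339]
house ((0.49217915534973145, 0.354148268699646), (0.13216298818588257, 0.14927762746810913), 87.55213928222656)
```

>>> apply_moves(
  plan=[-0.1,0.2,0,1,-0.1,0.2,0,1,-0.1,0.2,0,1,-0.1,0.2,0,1,-0.1,0.2,0,1,-0.1,0.2,0,1,-0.1,0.2,0,1,-0.1,0.2,0,1,-0.1,0.2,0,1,-0.1,0.2,0,1,-0.1,0.2,0,1,-0.1,0.2,0,1],
)

```text
time_s: 25.12
position: [0.4969, 0.3254, 0.1815]
tcp_rot: [[-0.568, 0.823, 0.0], [0.823, 0.568, -0.0], [-0.0, 0.0, -1.0]]
force: [0.2, -0.0, 0.5]
opening: 0.503
grasp_force: 0.0
```

>>> apply_moves(
  plan=[-0.035,0.046,0,0.94,-0.035,0.046,0,0.94,-0.035,0.046,0,0.94,-0.035,0.046,0,0.94,-0.035,0.046,0,0.94,-0.035,0.046,0,0.94,-0.035,0.046,0,0.94,-0.035,0.046,0,0.94,-0.035,0.046,0,0.94,-0.035,0.046,0,0.94,-0.035,0.046,0,0.94,0,0,0,0],
)

```text
time_s: 26.62
position: [0.4776, 0.3506, 0.1814]
tcp_rot: [[-0.675, -0.738, 0.0], [-0.738, 0.675, 0.0], [-0.0, 0.0, -1.0]]
force: [0.2, -0.2, 0.7]
opening: 0.5
grasp_force: 0.0
```

>>> apply_moves(
  plan=[0,0,-0.8,0,0,0,-0.7,0,0,0,-0.6,0,0,0,0,0,0,0,0,0],
)

```text
time_s: 27.25
position: [0.4784, 0.351, 0.0773]
tcp_rot: [[-0.674, -0.739, 0.002], [-0.739, 0.674, 0.001], [-0.002, -0.001, -1.0]]
force: [-0.2, -1.0, 0.0]
opening: 0.498
grasp_force: 0.0
```

>>> apply_moves(
  plan=[0,0,-0.1,0,0,0,0,0,0,0,0,0,0,0,0,0,0,0,0,0],
  grip=1,
)

```text
time_s: 27.88
position: [0.4777, 0.3509, 0.0719]
tcp_rot: [[-0.673, -0.74, 0.0], [-0.74, 0.673, 0.0], [-0.001, -0.0, -1.0]]
force: [-0.8, 0.1, 3.5]
opening: 0.181
grasp_force: 29.9
```

>>> apply_moves(
  plan=[0,0,0,-0.8,0,0,0,-0.8,0,0,0,-0.8,0,0,0,-0.8,0,0,0,-0.8,0,0,0,-0.8,0,0,0,-0.8,0,0,0,-0.8,0,0,0,-0.8,0,0,0,-0.3,0,0,0,0,0,0,0,0],
)

```text
time_s: 29.38
position: [0.4774, 0.3526, 0.0719]
tcp_rot: [[-0.888, 0.46, 0.001], [0.46, 0.888, 0.003], [0.001, 0.003, -1.0]]
force: [-1.5, 4.9, 3.2]
opening: 0.183
grasp_force: 29.9
```

>>> apply_moves(
  plan=[0,0,0,0,0,0,0,0,0,0,0,0],
  grip=0,
)

```text
time_s: 29.75
position: [0.4775, 0.3504, 0.0713]
tcp_rot: [[-0.889, 0.459, -0.0], [0.459, 0.889, -0.0], [0.0, -0.001, -1.0]]
force: [-0.6, -0.8, 0.4]
opening: 0.431
grasp_force: 0.0
```

>>> apply_moves(
  plan=[0,0,0.6,0,0,0,0.9,0,0,-0.8,0.5,0,0,-1,0,0,0,-1,0,0,0,-1,0,0,0,-1,0,0,0,0,0,0],
)

```text
time_s: 30.75
position: [0.4776, 0.1077, 0.1715]
tcp_rot: [[-0.886, 0.463, -0.0], [0.463, 0.886, -0.001], [-0.0, -0.001, -1.0]]
force: [-0.2, 0.8, 0.7]
opening: 0.501
grasp_force: 0.0
```

Run:
```python
from h import *
P,d=save("top","t4");S,ds=save("side","s4")
cv2.imwrite("pics/d4.png",np.hstack([cv2.resize(P[185:265,125:205,::-1],(400,400),interpolation=3),cv2.resize(S[290:370,220:300,::-1],(400,400),interpolation=3)]))
for k in knobs(d):print(k)
for n,D in(("top",d),("side",ds)):
  W=world(n,D);x,y,h=W[...,0],W[...,1],W[...,2];B=(abs(x-.48)<.07)&(abs(y-.353)<.07)&(D>0)
  b=B&(h>.083)&(h<.1);Q=W[b];e,V=np.linalg.eigh(np.cov(Q[:,:2].T))
  print("bar",b.sum(),Q.mean(0),np.degrees(np.arctan2(*V[::-1,1])))
```

```text
(array([ 0.6466, -0.24  ,  0.0929]), array([ 0.6472, -0.2397,  0.0926]), array([349.9, 169.8]), np.int32(44))
(array([ 0.5618, -0.2716,  0.0854]), array([ 0.5611, -0.2721,  0.0856]), array([361.2, 198.4]), np.int32(288))
(array([ 0.5516, -0.4026,  0.0931]), array([ 0.5515, -0.4022,  0.0928]), array([405.5, 200.5]), np.int32(50))
(array([ 0.4481, -0.2726,  0.0928]), array([ 0.4484, -0.2723,  0.0934]), array([362.9, 235.9]), np.int32(43))
(array([ 0.4257, -0.3652,  0.0935]), array([ 0.4248, -0.3649,  0.0931]), array([394.5, 243.4]), np.int32(48))
bar 112 [0.47931112 0.35203109 0.09084355] 152.97385548165303
bar 243 [0.47647977 0.35730137 0.08888649] 153.33964131599976
```

View pics/d4.png

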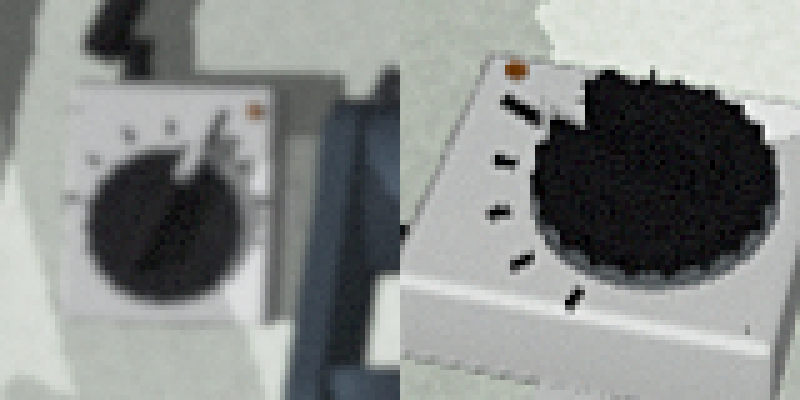

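The dial bar is at -27°, against -27.4° for the long mark, so it is set. In d4 the pointer stands over the inner end of the long mark at (215,135) left and (545,110) right. The pots haven't moved, so I'll start with the white-capped one at pixel (363,236).

>>> apply_moves(
  plan=[-0.074,-0.95,0,0,-0.074,-0.95,0,0,-0.074,-0.95,0,0,-0.074,-0.95,0,0,-0.074,-0.95,0,0,-0.074,-0.95,0,0,-0.074,-0.95,0,0,-0.074,-0.95,-0.4,0,0,0,-0.4,0,0,0,0,0,0,0,0,0],
)

```text
time_s: 32.22
position: [0.4486, -0.2681, 0.1318]
tcp_rot: [[-0.89, 0.457, 0.0], [0.457, 0.89, 0.0], [-0.0, 0.0, -1.0]]
force: [0.2, -0.0, -0.2]
opening: 0.497
grasp_force: 0.0
```

>>> apply_moves(
  plan=[0,-0.08,-0.5,0,0,0,-0.5,0,0,0,-0.17,0,0,0,0,0,0,0,0,0],
)

```text
time_s: 32.85
position: [0.4486, -0.2734, 0.0739]
tcp_rot: [[-0.889, 0.458, 0.001], [0.458, 0.889, -0.001], [-0.002, -0.001, -1.0]]
force: [-0.5, 0.1, 0.2]
opening: 0.501
grasp_force: 0.0
```

>>> apply_moves(
  plan=[0,0,0,0,0,0,0,0,0,0,0,0,0,0,0,0],
  grip=1,
)

```text
time_s: 33.35
position: [0.448, -0.2735, 0.0732]
tcp_rot: [[-0.889, 0.459, 0.0], [0.459, 0.889, -0.001], [-0.0, -0.0, -1.0]]
force: [-0.6, -0.7, 2.1]
opening: 0.246
grasp_force: 30.0
```

>>> apply_moves(
  plan=[0,0,0.3,0,0,0,0.6,0,0,0,0.8,0,0,0,0.8,0,0,0,0.7,0,0,0,0,0,0,0,0,0],
)

```text
time_s: 34.22
position: [0.4469, -0.2722, 0.2319]
tcp_rot: [[-0.889, 0.459, -0.002], [0.459, 0.889, 0.002], [0.003, 0.001, -1.0]]
force: [0.3, 0.2, -3.1]
opening: 0.242
grasp_force: 30.0
```

>>> apply_moves(
  plan=[0.188,0.4,0.1,0,0.188,0.8,0,0,0.188,0.95,0,0,0.188,0.95,0,0,0.188,0.95,0,0,0.188,0.95,0,0,0.188,0.95,0,0,0.188,0.6,0,0,0,0.3,0,0,0,0,0,0,0,0,0,0,0,0,0,0],
)

```text
time_s: 35.72
position: [0.5229, 0.0681, 0.2378]
tcp_rot: [[-0.888, 0.46, -0.0], [0.46, 0.888, -0.0], [0.0, -0.001, -1.0]]
force: [-0.2, 0.2, -2.7]
opening: 0.243
grasp_force: 30.0
```

>>> apply_moves(
  plan=[0,0.03,-0.7,0,0,0,-0.8,0,0,0,-0.7,0,0,0,-0.5,0,0,0,-0.2,0,0,0,-0.08,0,0,0,-0.04,0,0,0,-0.04,0,0,0,-0.02,0,0,0,0,0,0,0,0,0],
)

```text
time_s: 37.1
position: [0.5232, 0.0708, 0.0841]
tcp_rot: [[-0.889, 0.459, 0.0], [0.459, 0.889, -0.0], [-0.0, 0.0, -1.0]]
force: [-0.7, 0.0, -2.7]
opening: 0.242
grasp_force: 30.0
```

>>> apply_moves(
  plan=[0,0,-0.03,0,0,0,-0.03,0,0,0,0,0,0,0,0,0],
)

```text
time_s: 37.6
position: [0.5231, 0.0707, 0.0812]
tcp_rot: [[-0.889, 0.459, 0.0], [0.459, 0.889, -0.0], [-0.0, -0.0, -1.0]]
force: [-1.3, -1.0, 0.5]
opening: 0.238
grasp_force: 30.0
```

>>> apply_moves(
  plan=[0,0,0,0,0,0,0,0,0,0,0,0],
  grip=0,
)

```text
time_s: 37.98
position: [0.5233, 0.0708, 0.081]
tcp_rot: [[-0.889, 0.459, 0.0], [0.459, 0.889, 0.0], [-0.0, 0.0, -1.0]]
force: [0.0, -0.3, 0.8]
opening: 0.469
grasp_force: 0.0
```

>>> apply_moves(
  plan=[0,0,0.3,0,0,0,0.7,0,0,0,0.9,0,-0.25,-0.9,0,0,-0.25,-0.9,0,0,-0.25,-0.9,0,0,-0.25,-0.9,0,0,-0.25,-0.9,0,0,-0.25,-0.9,0,0,-0.25,-0.9,0,0,0,0,0,0],
)

```text
time_s: 39.35
position: [0.4357, -0.2478, 0.1771]
tcp_rot: [[-0.886, 0.463, 0.002], [0.463, 0.886, -0.003], [-0.003, -0.001, -1.0]]
force: [0.8, 0.2, 0.1]
opening: 0.503
grasp_force: 0.0
```

Run:
```python
from h import *
P,d=save("top","t5");S,ds=save("side","s5")
for k in knobs(d):print(k)
print("box",knobs(d,x=(.48,.68),y=(-.12,.14)))
for k in knobs(ds,"side"):print("s",k)
print(bot.read_state()["position"])
```

```text
(array([ 0.6467, -0.2396,  0.0936]), array([ 0.6471, -0.2394,  0.093 ]), array([349.8, 169.8]), np.int32(45))
(array([ 0.5621, -0.2714,  0.0856]), array([ 0.5619, -0.2717,  0.0858]), array([361.1, 198.1]), np.int32(299))
(array([ 0.5517, -0.4031,  0.0927]), array([ 0.5517, -0.4026,  0.0923]), array([405.6, 200.5]), np.int32(48))
(array([ 0.4518, -0.3993,  0.0932]), array([ 0.4505, -0.398 ,  0.0933]), array([405.4, 234.5]), np.int32(19))
box [(array([0.6757, 0.0955, 0.0953]), array([0.6758, 0.0966, 0.0951]), array([237.9, 162.5]), np.int32(47)), (array([0.5225, 0.0707, 0.1015]), array([0.5236, 0.0706, 0.1012]), array([247. , 212.5]), np.int32(43))]
s (array([ 0.5501, -0.3968,  0.0905]), array([ 0.5498, -0.3979,  0.0894]), array([293.5, 158.3]), np.int32(30))
s (array([ 0.4454, -0.3866,  0.0894]), array([ 0.4448, -0.3886,  0.0895]), array([323.4, 161.6]), np.int32(30))
s (array([ 0.5594, -0.2696,  0.0845]), array([ 0.5594, -0.271 ,  0.0844]), array([284.5, 174.5]), np.int32(131))
s (array([ 0.6456, -0.2351,  0.0928]), array([ 0.6457, -0.2357,  0.0925]), array([256. , 174.6]), np.int32(26))
[ 0.43538658 -0.24423134  0.17652158]
```

The pot at about (0.425,-0.365) has been knocked aside to about (0.449,-0.395). I'll fetch the far pot at pixel (350,170) first and look again afterwards.

>>> apply_moves(
  plan=[0.42,0,0,0,0.84,0,0,0,0.84,0,0,0,0.84,0.03,0,0,0.84,0.03,0,0,0.44,0.03,-0.4,0,0,0,-0.4,0,0,0,0,0,0,0,0,0],
)

```text
time_s: 40.58
position: [0.6468, -0.2387, 0.1368]
tcp_rot: [[-0.889, 0.458, 0.0], [0.458, 0.889, -0.0], [-0.0, 0.0, -1.0]]
force: [-0.0, 0.0, 0.5]
opening: 0.5
grasp_force: 0.0
```

Run:
```python
from h import *
P,d=save("top","t6")
for k in knobs(d):print(k)
print(bot.read_state()["position"])
```

```text
(array([ 0.6499, -0.2416,  0.0918]), array([ 0.6491, -0.2411,  0.0919]), array([350.3, 169.2]), np.int32(10))
(array([ 0.5516, -0.404 ,  0.0918]), array([ 0.5516, -0.4028,  0.0919]), array([405.6, 200.5]), np.int32(48))
(array([ 0.446 , -0.3934,  0.093 ]), array([ 0.4462, -0.3937,  0.0923]), array([403.9, 236. ]), np.int32(50))
[ 0.64703232 -0.23920496  0.13717399]
```

>>> apply_moves(
  plan=[0,0,-0.6,0,0,0,-0.5,0,0,0,-0.18,0,0,0,0,0,0,0,0,0],
)

```text
time_s: 41.25
position: [0.6475, -0.2403, 0.0735]
tcp_rot: [[-0.889, 0.459, 0.002], [0.459, 0.889, -0.001], [-0.003, -0.0, -1.0]]
force: [0.3, -0.1, -0.2]
opening: 0.5
grasp_force: 0.0
```

>>> apply_moves(
  plan=[0,0,0,0,0,0,0,0,0,0,0,0,0,0,0,0],
  grip=1,
)

```text
time_s: 41.75
position: [0.6467, -0.24, 0.0722]
tcp_rot: [[-0.889, 0.459, 0.0], [0.459, 0.889, -0.0], [-0.0, -0.0, -1.0]]
force: [0.2, -0.3, 1.8]
opening: 0.243
grasp_force: 30.0
```

>>> apply_moves(
  plan=[0,0,0.3,0,0,0,0.6,0,0,0,0.8,0,0,0,0.8,0,0,0,0.8,0,0,0,0,0,0,0,0,0],
)

```text
time_s: 42.62
position: [0.6455, -0.239, 0.2356]
tcp_rot: [[-0.889, 0.459, -0.003], [0.458, 0.889, 0.002], [0.003, 0.0, -1.0]]
force: [-0.5, -0.8, -3.1]
opening: 0.247
grasp_force: 30.0
```

>>> apply_moves(
  plan=[-0.06,0.4,0,0,-0.06,0.8,0,0,-0.06,0.95,0,0,-0.06,0.95,0,0,-0.06,0.95,0,0,-0.06,0.95,0,0,-0.06,0.8,0,0,-0.05,0.4,0,0,0,0.14,0,0,0,0,0,0,0,0,0,0],
)

```text
time_s: 44.0
position: [0.6234, 0.0758, 0.2369]
tcp_rot: [[-0.888, 0.46, 0.0], [0.46, 0.888, -0.001], [-0.0, -0.001, -1.0]]
force: [-0.1, 0.8, -2.7]
opening: 0.24
grasp_force: 30.0
```

>>> apply_moves(
  plan=[0,0,-0.7,0,0,0,-0.8,0,0,0,-0.7,0,0,0,-0.5,0,0,0,-0.2,0,0,0,-0.08,0,0,0,-0.04,0,0,0,-0.04,0,0,0,0,0,0,0,0,0],
)

```text
time_s: 45.25
position: [0.6233, 0.0774, 0.0844]
tcp_rot: [[-0.889, 0.458, 0.001], [0.458, 0.889, -0.0], [-0.001, 0.0, -1.0]]
force: [0.3, 0.4, -1.5]
opening: 0.242
grasp_force: 30.0
```

>>> apply_moves(
  plan=[0,0,-0.035,0,0,0,-0.035,0,0,0,0,0,0,0,0,0],
)

```text
time_s: 45.75
position: [0.6231, 0.0773, 0.0804]
tcp_rot: [[-0.889, 0.459, -0.0], [0.459, 0.889, 0.0], [0.0, -0.0, -1.0]]
force: [-0.1, 0.2, -2.2]
opening: 0.241
grasp_force: 30.0
```

>>> apply_moves(
  plan=[0,0,-0.02,0,0,0,0,0,0,0,0,0],
)

```text
time_s: 46.12
position: [0.6233, 0.0772, 0.0802]
tcp_rot: [[-0.889, 0.458, 0.001], [0.458, 0.889, -0.0], [-0.001, 0.0, -1.0]]
force: [-1.6, -1.2, 5.6]
opening: 0.246
grasp_force: 30.0
```

>>> apply_moves(
  plan=[0,0,0,0,0,0,0,0,0,0,0,0],
  grip=0,
)

```text
time_s: 46.5
position: [0.6232, 0.0774, 0.0791]
tcp_rot: [[-0.889, 0.459, 0.0], [0.459, 0.889, 0.0], [-0.0, 0.0, -1.0]]
force: [0.8, -0.2, -0.2]
opening: 0.464
grasp_force: 0.0
```

>>> apply_moves(
  plan=[0,0,0.3,0,0,0,0.8,0,0,0,0.8,0,-0.16,-0.95,0,0,-0.16,-0.95,0,0,-0.16,-0.95,0,0,-0.16,-0.95,0,0,-0.16,-0.95,0,0,-0.16,-0.95,0,0,-0.16,-0.95,0,0,-0.16,-0.95,0,0,-0.16,-0.95,0,0],
)

```text
time_s: 48.0
position: [0.551, -0.3519, 0.1757]
tcp_rot: [[-0.889, 0.459, 0.001], [0.459, 0.889, -0.001], [-0.002, -0.0, -1.0]]
force: [0.3, -0.1, -1.3]
opening: 0.5
grasp_force: 0.0
```

>>> apply_moves(
  plan=[0,-0.95,0,0,0,0,-0.5,0,0,0,-0.2,0,0,0,0,0,0,0,0,0],
)

```text
time_s: 48.62
position: [0.5518, -0.3973, 0.1405]
tcp_rot: [[-0.889, 0.458, 0.001], [0.458, 0.889, -0.001], [-0.001, -0.0, -1.0]]
force: [0.4, -1.3, 0.5]
opening: 0.499
grasp_force: 0.0
```

Run:
```python
from h import *
P,d=save("top","t7")
for k in knobs(d):print(k)
print("box",knobs(d,x=(.48,.68),y=(-.12,.14)))
P,d=save("side","s7")
for k in knobs(d,"side"):print(k)
print(bot.read_state()["position"])
```

```text
(array([ 0.5621, -0.2717,  0.0854]), array([ 0.5626, -0.2716,  0.0857]), array([361. , 197.9]), np.int32(295))
box [(array([0.6759, 0.0978, 0.0961]), array([0.6757, 0.0978, 0.0958]), array([237.5, 162.5]), np.int32(48)), (array([0.6239, 0.0755, 0.1   ]), array([0.6237, 0.0759, 0.0991]), array([244.9, 179.3]), np.int32(48)), (array([0.5249, 0.0706, 0.1019]), array([0.5238, 0.0709, 0.1004]), array([246.9, 212.5]), np.int32(45))]
(array([ 0.55  , -0.3973,  0.0907]), array([ 0.5498, -0.3973,  0.0904]), array([293.5, 158.1]), np.int32(28))
(array([ 0.4453, -0.3873,  0.091 ]), array([ 0.4447, -0.3893,  0.09  ]), array([323.4, 161.4]), np.int32(29))
(array([ 0.5595, -0.2699,  0.0842]), array([ 0.5592, -0.2708,  0.0843]), array([284.6, 174.6]), np.int32(132))
[ 0.55183979 -0.39748807  0.14058949]
```

Pot C hasn't moved. Grasp it.

>>> apply_moves(
  plan=[0,-0.08,-0.6,0,0,0,-0.5,0,0,0,-0.24,0,0,0,0,0,0,0,0,0],
)

```text
time_s: 49.35
position: [0.5518, -0.4023, 0.0737]
tcp_rot: [[-0.889, 0.458, 0.002], [0.458, 0.889, -0.002], [-0.002, -0.001, -1.0]]
force: [-0.9, -0.1, 0.1]
opening: 0.495
grasp_force: 0.0
```

>>> apply_moves(
  plan=[0,0,0,0,0,0,0,0,0,0,0,0,0,0,0,0],
  grip=1,
)

```text
time_s: 49.85
position: [0.5512, -0.4021, 0.0728]
tcp_rot: [[-0.889, 0.459, 0.0], [0.459, 0.889, -0.001], [-0.001, -0.0, -1.0]]
force: [0.1, -0.6, 1.2]
opening: 0.24
grasp_force: 29.9
```

>>> apply_moves(
  plan=[0,0,0.3,0,0,0,0.6,0,0,0,0.8,0,0,0,0.8,0,0,0,0.8,0,0,0,0,0,0,0,0,0],
)

```text
time_s: 50.72
position: [0.5503, -0.4008, 0.2365]
tcp_rot: [[-0.889, 0.459, -0.002], [0.458, 0.889, 0.002], [0.002, 0.001, -1.0]]
force: [-0.7, 1.3, -3.0]
opening: 0.245
grasp_force: 29.9
```

>>> apply_moves(
  plan=[0.2,0.4,0,0,0.2,0.8,0,0,0.2,0.95,0,0,0.2,0.95,0,0,0.2,0.95,0,0,0.2,0.95,0,0,0.2,0.95,0,0,0.22,0.7,0,0,0,0.33,0,0,0,0,0,0,0,0,0,0],
)

```text
time_s: 52.1
position: [0.6317, -0.0537, 0.2371]
tcp_rot: [[-0.888, 0.459, -0.001], [0.459, 0.888, -0.001], [0.0, -0.001, -1.0]]
force: [-1.2, 0.1, -2.7]
opening: 0.245
grasp_force: 30.0
```

>>> apply_moves(
  plan=[0,0,-0.7,0,0,0,-0.8,0,0,0,-0.7,0,0,0,-0.5,0,0,0,-0.2,0,0,0,-0.08,0,0,0,-0.04,0,0,0,-0.04,0,0,0,-0.02,0,0,0,0,0,0,0,0,0],
)

```text
time_s: 53.48
position: [0.6322, -0.0526, 0.0837]
tcp_rot: [[-0.889, 0.458, 0.0], [0.458, 0.889, -0.0], [-0.0, 0.0, -1.0]]
force: [-0.4, 0.1, -2.5]
opening: 0.242
grasp_force: 30.0
```

>>> apply_moves(
  plan=[0,0,-0.03,0,0,0,-0.03,0,0,0,-0.01,0,0,0,0,0],
)

```text
time_s: 53.98
position: [0.6324, -0.053, 0.0807]
tcp_rot: [[-0.889, 0.459, 0.001], [0.459, 0.889, -0.0], [-0.001, -0.0, -1.0]]
force: [-1.5, 0.2, 5.3]
opening: 0.245
grasp_force: 30.0
```

>>> apply_moves(
  plan=[0,0,0,0,0,0,0,0,0,0,0,0],
  grip=0,
)

```text
time_s: 54.35
position: [0.6321, -0.0526, 0.0796]
tcp_rot: [[-0.889, 0.459, -0.0], [0.459, 0.889, 0.0], [0.0, 0.0, -1.0]]
force: [-0.5, 0.7, -0.2]
opening: 0.469
grasp_force: 0.0
```

>>> apply_moves(
  plan=[0,0,0.3,0,0,0,0.8,0,0,0,0.8,0,-0.46,-0.85,0,0,-0.46,-0.85,0,0,-0.46,-0.85,0,0,-0.46,-0.85,0,0,-0.46,-0.85,0,0,-0.46,-0.85,0,0,-0.46,-0.85,0,0,-0.46,-0.85,0,0,0,0,0,0],
)

```text
time_s: 55.85
position: [0.447, -0.3965, 0.1761]
tcp_rot: [[-0.886, 0.463, 0.002], [0.463, 0.886, -0.003], [-0.003, -0.002, -1.0]]
force: [0.2, 1.1, -0.9]
opening: 0.498
grasp_force: 0.0
```

Run:
```python
from h import *
P,d=save("top","t8")
for k in knobs(d):print(k)
print("box",knobs(d,x=(.48,.68),y=(-.12,.14)))
P,d=save("side","s8")
for k in knobs(d,"side"):print(k)
print(bot.read_state()["position"])
```

```text
(array([ 0.5621, -0.2713,  0.0853]), array([ 0.5617, -0.2711,  0.0856]), array([360.9, 198.2]), np.int32(307))
box [(array([0.6757, 0.0977, 0.0963]), array([0.6759, 0.0964, 0.0965]), array([237.9, 162.4]), np.int32(50)), (array([ 0.6321, -0.0536,  0.1009]), array([ 0.6325, -0.0536,  0.1003]), array([288. , 175.5]), np.int32(44)), (array([0.6238, 0.0753, 0.1005]), array([0.6234, 0.0757, 0.0992]), array([244.9, 179.4]), np.int32(47)), (array([0.5225, 0.0706, 0.1016]), array([0.5235, 0.0704, 0.1006]), array([247.1, 212.6]), np.int32(43))]
(array([ 0.4455, -0.387 ,  0.0913]), array([ 0.4448, -0.3886,  0.09  ]), array([323.4, 161.5]), np.int32(30))
(array([ 0.5588, -0.2711,  0.0841]), array([ 0.5593, -0.271 ,  0.0843]), array([284.6, 174.6]), np.int32(132))
[ 0.44798047 -0.39280557  0.17557481]
```

>>> apply_moves(
  plan=[-0.04,0,-0.7,0,0,0,-0.7,0,0,0,-0.5,0,0,0,-0.16,0,0,0,0,0,0,0,0,0],
)

```text
time_s: 56.7
position: [0.447, -0.393, 0.0732]
tcp_rot: [[-0.889, 0.458, 0.001], [0.458, 0.889, -0.002], [-0.002, -0.001, -1.0]]
force: [-0.1, 0.4, 0.9]
opening: 0.498
grasp_force: 0.0
```

>>> apply_moves(
  plan=[0,0,0,0,0,0,0,0,0,0,0,0,0,0,0,0],
  grip=1,
)

```text
time_s: 57.2
position: [0.4462, -0.3932, 0.0722]
tcp_rot: [[-0.889, 0.459, 0.0], [0.459, 0.889, -0.001], [-0.001, -0.001, -1.0]]
force: [-0.4, -0.6, 1.4]
opening: 0.247
grasp_force: 29.8
```

>>> apply_moves(
  plan=[0,0,0.3,0,0,0,0.6,0,0,0,0.8,0,0,0,0.8,0,0,0,0.8,0,0,0,0,0,0,0,0,0],
)

```text
time_s: 58.08
position: [0.4454, -0.3916, 0.2361]
tcp_rot: [[-0.889, 0.459, -0.001], [0.459, 0.889, 0.002], [0.002, 0.001, -1.0]]
force: [-0.8, 0.6, -2.6]
opening: 0.241
grasp_force: 29.8
```

>>> apply_moves(
  plan=[0.2,0.4,0,0,0.2,0.8,0,0,0.2,0.9,0,0,0.2,0.9,0,0,0.2,0.9,0,0,0.2,0.9,0,0,0.2,0.9,0,0,0.3,0.6,0,0,0,0.33,0,0,0,0,0,0,0,0,0,0],
)

```text
time_s: 59.45
position: [0.5306, -0.0618, 0.2366]
tcp_rot: [[-0.888, 0.459, -0.001], [0.459, 0.888, -0.0], [0.001, -0.001, -1.0]]
force: [0.0, -0.2, -2.1]
opening: 0.243
grasp_force: 29.8
```

>>> apply_moves(
  plan=[0,0,-0.7,0,0,0,-0.8,0,0,0,-0.7,0,0,0,-0.5,0,0,0,-0.2,0,0,0,-0.08,0,0,0,-0.04,0,0,0,-0.04,0,0,0,-0.02,0,0,0,0,0,0,0,0,0],
)

```text
time_s: 60.82
position: [0.5312, -0.0612, 0.0831]
tcp_rot: [[-0.889, 0.458, 0.0], [0.458, 0.889, -0.0], [-0.0, 0.0, -1.0]]
force: [-0.0, 0.0, -2.7]
opening: 0.245
grasp_force: 29.8
```

>>> apply_moves(
  plan=[0,0,-0.03,0,0,0,-0.03,0,0,0,0,0,0,0,0,0],
)

```text
time_s: 61.32
position: [0.5312, -0.0613, 0.0802]
tcp_rot: [[-0.889, 0.459, 0.0], [0.459, 0.889, -0.0], [-0.0, -0.0, -1.0]]
force: [0.3, -0.7, 1.4]
opening: 0.247
grasp_force: 29.8
```

Contact. Release, withdraw toward the robot's right rear and check everything.

>>> apply_moves(
  plan=[0,0,-0.01,0,0,0,0,0,0,0,0,0,0,0,0,0],
  grip=0,
)

```text
time_s: 61.82
position: [0.5312, -0.0612, 0.0794]
tcp_rot: [[-0.889, 0.459, 0.0], [0.459, 0.889, 0.0], [-0.0, 0.0, -1.0]]
force: [-0.3, -0.8, 0.1]
opening: 0.49
grasp_force: 0.0
```

>>> apply_moves(
  plan=[0,0,0.3,0,0,0,0.8,0,0,0,0.9,0,0,0,0.9,0,-0.25,-0.9,0,0,-0.25,-0.9,0,0,-0.25,-0.9,0,0,-0.25,-0.9,0,0,-0.25,-0.9,0,0,-0.25,-0.9,0,0,0,0,0,0,0,0,0,0],
)

```text
time_s: 63.32
position: [0.4559, -0.3306, 0.2249]
tcp_rot: [[-0.888, 0.459, 0.0], [0.459, 0.888, 0.001], [0.0, 0.001, -1.0]]
force: [0.1, 1.1, -0.1]
opening: 0.501
grasp_force: 0.0
```

Run:
```python
from h import *
P,d=save("top","t9")
print("box",knobs(d,x=(.48,.68),y=(-.12,.14)))
S,ds=save("side","s9")
cv2.imwrite("pics/f.png",np.hstack([cv2.resize(P[120:290,110:430,::-1],(480,255),interpolation=3),cv2.resize(S[140:340,190:340,::-1],(300,400),interpolation=3)[:255]]))
cv2.imwrite("pics/f2.png",np.vstack([cv2.resize(P[120:260,110:430,::-1],(640,280),interpolation=3),cv2.resize(S[150:290,180:340,::-1],(640,320),interpolation=3,)]))
# wall uprightness in tray frame
for n,D in(("top",d),("side",ds)):
  W=world(n,D);a=np.radians(4.27);dx=W[...,0]-.5768;dy=W[...,1]-.0095
  X=dx*np.cos(a)+dy*np.sin(a);Y=-dx*np.sin(a)+dy*np.cos(a);Z=W[...,2]
  T=(Z>.13)&(Z<.146)
  for nm,m,v in(("near",T&(abs(X+.108)<.03)&(abs(Y)<.12),X),("far",T&(abs(X-.108)<.03)&(abs(Y)<.12),X),("right",T&(abs(Y+.14)<.03)&(abs(X)<.09),Y),("left",T&(abs(Y-.14)<.03)&(abs(X)<.09),Y)):
    if m.any():print(n,nm,m.sum(),np.percentile(v[m],[10,50,90]).round(4),Z[m].max().round(3))
  x,y,h=W[...,0],W[...,1],W[...,2];b=(abs(x-.48)<.07)&(abs(y-.353)<.07)&(h>.083)&(h<.1);Q=W[b];e,V=np.linalg.eigh(np.cov(Q[:,:2].T));print("bar",np.degrees(np.arctan2(*V[::-1,1])))
```

```text
box [(array([0.6756, 0.0992, 0.0966]), array([0.6757, 0.0981, 0.0964]), array([237.4, 162.4]), np.int32(50)), (array([ 0.632 , -0.0535,  0.1019]), array([ 0.6324, -0.0536,  0.1009]), array([288. , 175.5]), np.int32(44)), (array([0.6235, 0.0765, 0.1019]), array([0.6234, 0.0763, 0.1005]), array([244.7, 179.3]), np.int32(43)), (array([ 0.5319, -0.0633,  0.1017]), array([ 0.5317, -0.0625,  0.1014]), array([291.7, 209. ]), np.int32(42)), (array([0.5222, 0.0704, 0.1027]), array([0.5235, 0.0704, 0.1014]), array([247.1, 212.6]), np.int32(45))]
top near 248 [-0.1108 -0.1074 -0.104 ] 0.145
top far 257 [0.1047 0.1078 0.1116] 0.145
top right 200 [-0.1428 -0.139  -0.1353] 0.146
top left 203 [0.1364 0.1401 0.1443] 0.145
bar 152.5229961003928
side near 161 [-0.1129 -0.1095 -0.1059] 0.139
side far 182 [0.1022 0.105  0.1092] 0.139
side right 199 [-0.1384 -0.1349 -0.1306] 0.14
side left 330 [0.1411 0.145  0.1478] 0.139
bar 153.09996251715543
```

View pics/f2.png

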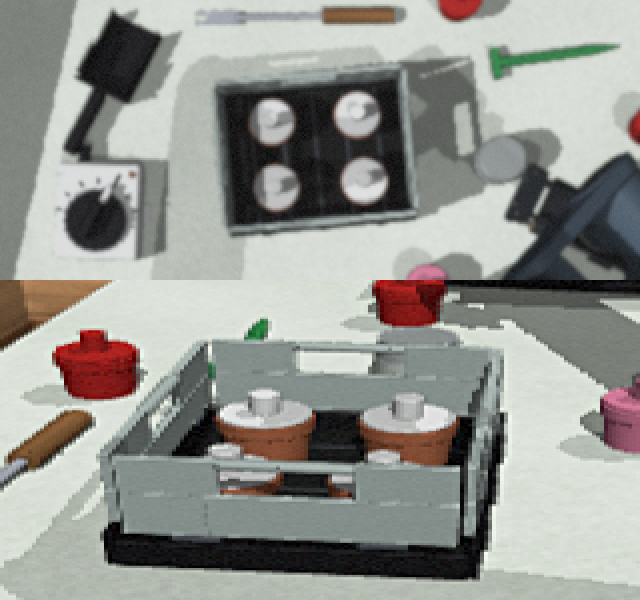

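The picture shows four upright walls, and the four pots standing inside at (272,120), (355,112), (276,187) and (364,180) in the top half. The pointer is on the long mark at (118,182), and the bystanders haven't moved. Handing in.

```bash
python3 -c "
from rig import bot
print(bot.hand_in())"
```

```text
the job is handed in; nothing more can be done
None
```

I handed the job in at about 63 s: all four walls are at their stops, long ones raised first, all four white-capped pots stand upright on the warm floor, the pointer is on the long mark, and the bystanders look unmoved in the last pictures.

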